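Set the long screwdriver in the sloping regrip stand

TASK

Pick up the longer of the two screwdrivers and set it down in the sloping cradle of the metal stand, blade pointing down the slope towards the end stop and handle lying in both of the stand's notches, so that it can be taken again at the new angle. Lower it in rather than dropping it, let go, and leave the short screwdriver and the multimeter where they are.

Things in the scene. Friction and masses are not known exactly. Their poses are not given: they have to be found in the camera images.
- driver_mid (a point): The long screwdriver, to be moved, lying flat: black handle 120 mm long, 28 x 28 mm with rounded edges (does not roll), thin steel blade 90 mm long, 7 mm in diameter; about 100 g. Point: middle of the handle, on its axis, 14 mm above the bench. x axis: along the tool from blade to the handle's free end; z up. It balances 14 mm from this point towards the blade.
- driver_end (a point): The free end of the long screwdriver's handle, 60 mm from the middle of the handle along +x (the blade's tip lies 150 mm from the middle the other way). Same axes as the handle.
- seat (a point): Where the middle of the long handle (its axis) lies when seated in the stand's cradle, 115 mm above the bench. x: uphill along the cradle, 30 degrees above level, roughly away from the robot; y: level, across it; z: out of the cradle, square to the slope. An end stop plate, 42 x 42 mm, faces uphill 152 mm downhill of this point, 2 mm beyond the seated blade's tip.
- stand: The metal stand, fixed; origin under it on the bench, straight below the seat; x level, towards its high end. Dark base plate 240 x 90 x 8 mm. Two aluminium notches, 16 mm long, 45 mm downhill and uphill of the seat; between them 74 mm of handle is free for fingers. Floors 14 mm below the seat (square to the slope), 36 mm wide; sides flare to 70 mm, ending 12 mm above the seat.
- stubby_mid (a point): The short screwdriver, to be left alone: the same kind of handle but only 70 mm long, 28 x 28 mm, with a blade of 40 mm. The point is the middle of its handle, 14 mm above the bench; x axis from blade to handle end.
- meter_mid (a point): A handheld multimeter, grey and black, 75 x 150 x 34 mm, lying on its back (44 mm high with its knob), to be left alone. The point is its centre, 17 mm above the bench; its long side is along its y axis.

How it is judged:
By the outcome, as a careful person would: the job done as asked, in the order asked, and still so for the second after the job is handed in, with the robot touching nothing.
It also fails if it takes over 32 s, if anything falls off the work surface, if the arm or the gripper's body presses on something with over 40 N, if the wrist force passes 120 N, or if a joint passes its speed limit or range.

ROBOT

A 6-joint arm with a two-finger parallel gripper is mounted at the origin on the work surface. World frame = base frame: x ahead of the robot, y to its left, z up, the work surface at z = 0. Lengths are in m, angles in rad, forces in N, time in s.
With the tool pointing down it reaches from about 0.35 to 0.975 m from the base axis. Payload 4.9 kg.
Tool frame: the origin (TCP) lies between the finger pads; the fingertips stand 25 mm ahead of it and the grasp point (between the pads) lies 6 mm ahead of it (ctrl.tip_reach is the distance from the TCP to the fingertips, in m); z points along the fingers, y is the direction in which the jaws open and shut (so a half turn about z gives the same grasp; the last joint's range is limited). The gripper opens to 85 mm and grips with 20 to 120 N. Pads are 22 mm wide; open, the fingers measure 114 mm over their backs; the gripper's body (76 mm by 85 mm) begins 54 mm behind the grasp point. The pads swing forward as they close: fully open they stand 13 mm farther back than shut.
Start: joints at [1.086, 0.053, 1.613, -0, 1.476, -0.119], TCP at [0.224, 0.584, 0.256] pointing down, gripper open.
Joint ranges: [-3.01, 3.01], [-1.01, 2.22], [0.06, 2.58], [-1.02, 4.17], [0.09, 2.62], [-3.14, 3.14]. Speed limits (rad/s): [2.57, 2.57, 3.14, 3.14, 3.14, 3.14].

INTERFACE

Orientations are given as a rotation vector (axis times angle).
In Python, from station import get_obs, get_image, camera_params, order, ctrl gives the robot as it stands.
- The arm moves only by the tool move_arm, never from a script. Its argument "deltas" is one flat list of numbers, 5 for each row, row after row: the opening, from -1 (shut) to 1 (fully open), so that 0 is half open, then the shift along the tool's x, y, z in m, then the turn about the tool's z in degrees. In form: [fingers, tx, ty, tz, turn, fingers, tx, ty, tz, turn, ...]. A call has 1 to 10 rows; each row is the pose to reach, as a shift and turn from the pose measured when the call began, along the tool's axes at that moment; what a row does not reach only later rows make up. A row lasts 1/10 s, in which the tool goes at most 50 mm and 8.59 degrees, less where a joint would pass 70% of its speed; a pose out of reach is approached as far as the arm can. A call with a gripper value outside its range is refused whole. The fingers move at their own pace and stop on an object; "force" is the grip in N (left out, the last holds). Time passes only in rows, so rows that repeat a pose let the fingers close. It gives the time, the measured TCP pose, the force and the opening at its end, in the units of the state.
- get_obs(): the state, without advancing time (a new reading comes with each control period).
- get_image(name): name is "side" or "top"; returns the picture (400x640x3 uint8, red, green, blue); there is no depth.
- camera_params(name): a dict with "camera_matrix" (3x3 intrinsics, pixels), "extrinsics" (4x4, takes a point from camera to world coordinates). Camera axes: x right, y up, looking along -z (the intrinsics and any distortion apply to the point x, -y, -z); pixel columns grow to the right and rows downward; lengths in m; the calibration is good to about 2 mm. A picture is of the moment at which its call begins. camera_params takes no time and is no camera call.
- order.finish_job(): hands the job in, once; it reports no verdict.
The state is a dict: "t": time; "q": joint angles; "dq": joint speeds; "effort": joint torques, N m; "tool_pos": TCP position; "tool_rot": TCP orientation; "contact_force": force on the tool from outside, world axes, zero at the start; "wrist_torque": the same for the moment, N m; "opening": finger opening in m.
Only numpy, scipy, OpenCV 4.12 (cv2) and the standard library are available. Lean on these libraries where they do the work, as an engineer would, in place of code of your own. Each camera call takes 0.05 s, during which the arm holds its last target. There are 200 camera calls.

## Working session

There is one attempt and no reset: what is moved stays moved. The work goes in short steps, Python scripts to look and compute and a tool call to move; the robot and the scene stay as the last step left them, time stands still between calls to the robot, and variables do not carry over. Pictures are saved under pics/ and viewed, about 8 in all and at most 12, crops included, and the job is handed in when it is done.

Besides the shell and the picture viewer there is one more tool, called after "Emit:" as a command line: name --argument value ..., lists and objects as JSON in quotes. move_arm: Moves the arm, as the interface text tells. Its arguments: {"type":"object","properties":{"deltas":{"type":"array"},"force":{"type":"number"}},"required":["deltas"]}

```bash
mkdir -p pics; ls
python3 - <<'E'
from station import *
import cv2
o=get_obs();print(o)
for n in("top","side"):
    cv2.imwrite(f"pics/{n}0.png",get_image(n)[...,::-1]);p=camera_params(n);print(n,p)
E
```

```text
pics
{'t': 0.0, 'q': array([ 1.08598724e+00,  5.33935874e-02,  1.61428429e+00,  3.41541740e-05,
        1.47601059e+00, -1.19036949e-01]), 'dq': array([ 0.00095964, -0.00102516,  0.00124246, -0.00036213,  0.00196189,
        0.00099543]), 'effort': array([ 1.75445424e-03, -3.93672252e+01, -3.70184433e+01,  4.51239123e-05,
        6.72900627e-03, -1.77163867e-05]), 'tool_pos': array([0.22328999, 0.58314287, 0.255046  ]), 'tool_rot': array([-0.57124153, -3.08855282,  0.00312664]), 'contact_force': array([ 0.39524173,  0.51419783, -1.19982316]), 'wrist_torque': array([ 0.0082039 , -0.00976979, -0.02938964]), 'opening': 0.0856474169187193}
top {'camera_matrix': array([[499.96003902,   0.        , 315.95206542],
       [  0.        , 499.96003902, 194.61458978],
       [  0.        ,   0.        ,   1.        ]]), 'extrinsics': array([[ 2.09700768e-02,  9.76120601e-01, -2.16214775e-01,
         3.51534227e-01],
       [-9.99769827e-01,  2.14541591e-02, -1.08241667e-04,
        -1.10759542e-02],
       [ 4.53304925e-03,  2.16167278e-01,  9.76345820e-01,
         1.18309451e+00],
       [ 0.00000000e+00,  0.00000000e+00,  0.00000000e+00,
         1.00000000e+00]])}
side {'camera_matrix': array([[478.63929677,   0.        , 322.12421383],
       [  0.        , 478.63929677, 203.11381902],
       [  0.        ,   0.        ,   1.        ]]), 'extrinsics': array([[-0.94624637,  0.22539442, -0.23198096,  0.34871987],
       [-0.32321182, -0.63158212,  0.70472558,  0.76947531],
       [ 0.01232618,  0.74182301,  0.67048243,  0.81606605],
       [ 0.        ,  0.        ,  0.        ,  1.        ]])}
```

View pics/top0.png

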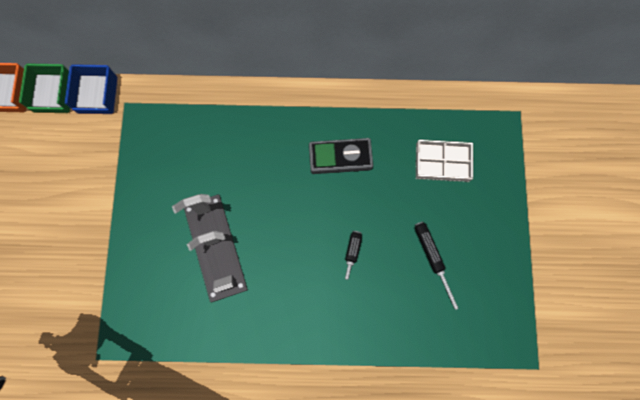

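View pics/side0.png

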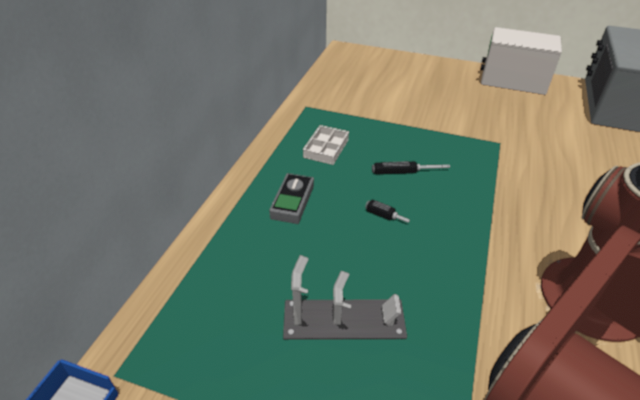

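Run:
```python
import cv2,numpy as np
t=cv2.imread("pics/top0.png");s=cv2.imread("pics/side0.png")
a=cv2.resize(t[185:305,165:255],None,fx=5,fy=5,interpolation=cv2.INTER_CUBIC)
b=cv2.resize(t[215:315,405:465],None,fx=5.0,fy=5,interpolation=cv2.INTER_CUBIC)
c=np.zeros((600,750,3),np.uint8);c[:600,:450]=a;c[:500,450:]=b
cv2.imwrite("pics/c1.png",c)
cv2.imwrite("pics/c2.png",cv2.resize(s[245:350,275:415],None,fx=5.5,fy=5.5,interpolation=cv2.INTER_CUBIC))
```

```text
(no output)
```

View pics/c1.png

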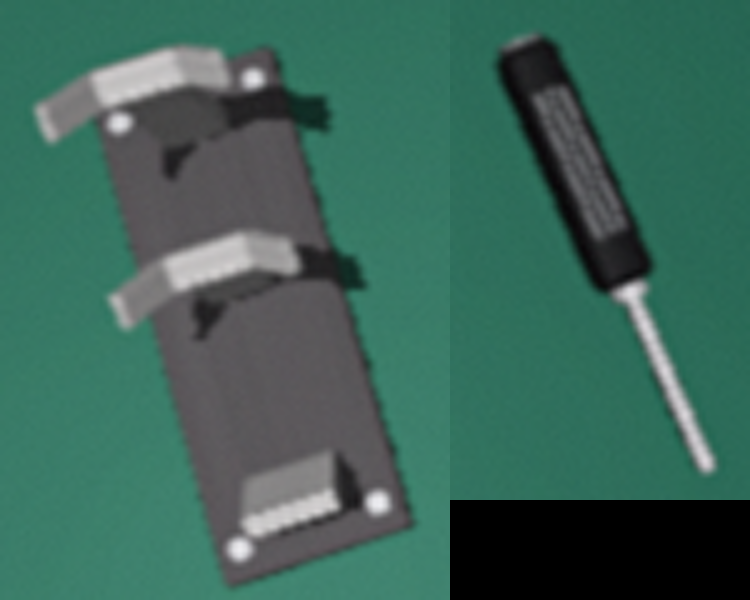

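View pics/c2.png

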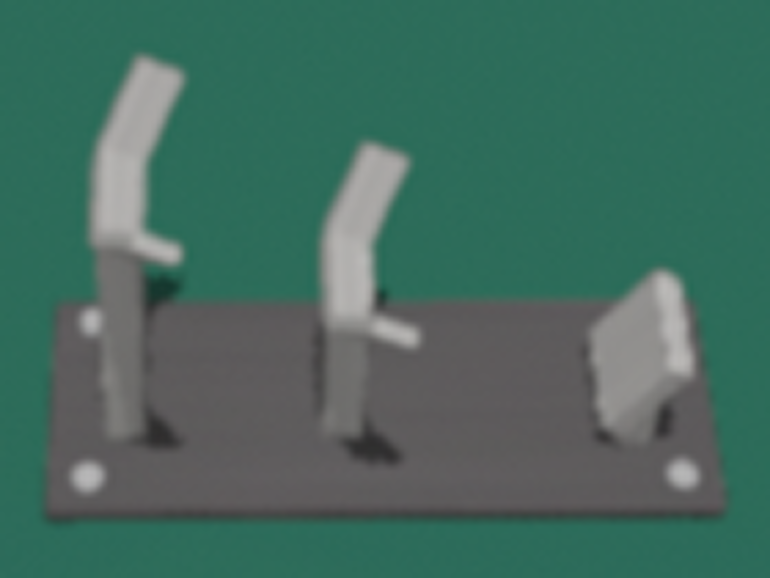

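```bash
cat > h.py <<'E'
import numpy as np
from station import *
P={n:camera_params(n) for n in("top","side")}
def proj(n,p):
    E=P[n]["extrinsics"];c=(np.atleast_2d(p)-E[:3,3])@E[:3,:3];c=c*[1,-1,-1]
    u=c@P[n]["camera_matrix"].T;return u[:,:2]/u[:,2:]
def ray(n,uv,z):
    E=P[n]["extrinsics"];d=np.linalg.solve(P[n]["camera_matrix"],[uv[0],uv[1],1])*[1,-1,-1];d=E[:3,:3]@d
    return E[:3,3]+d*(z-E[2,3])/d[2]
E
python3 - <<'E'
from h import *
from scipy.optimize import least_squares
F=[(s+8*a,18*b,-14) for s in(45,-45) for a,b in((1,1),(1,-1),(-1,-1),(-1,1))]
tu=[(92,75),(180,47),(187,80),(102,108),(160,262),(243,234),(248,264),(170,290),(245,478),(335,452),(243,515),(335,487)]
tF=F+[(-152,21,-21),(-152,-21,-21),(-152,21,21),(-152,-21,21)]
su=[(97,152),(150,160),(92,243),(327,230),(373,240),(372,328),(325,318),(137,55),(185,72),(367,142),(410,158)]
sF=[F[1],F[2],F[0],F[5],F[6],F[7],F[4],(53,-35,12),(37,-35,12),(-37,-35,12),(-53,-35,12)]
tp=[(232,586),(412,523),(272,48)];tP=[(-120,45),(-120,-45),(120,-45)]
sp=[(47,512),(725,509),(58,300),(697,300)];sP=[(120,45),(-120,45),(120,-45),(-120,-45)]
T=lambda u:np.array(u)/5+[165,185]
S=lambda u:np.array(u)/5.5+[275,245]
c,s=np.cos(np.pi/6),.5
def W(q,p):
    p=np.array(p)/1e3;x=c*p[:,0]-s*p[:,2];z=s*p[:,0]+c*p[:,2]+.115
    return pl(q,x,p[:,1],z)
def pl(q,x,y,z):
    a=q[2];return np.c_[q[0]+np.cos(a)*x-np.sin(a)*y,q[1]+np.sin(a)*x+np.cos(a)*y,z]
def base(q,p):
    p=np.array(p)/1e3;return pl(q,p[:,0]+q[3],p[:,1],np.full(len(p),.008))
def res(q,k="ts"):
    r=[]
    if "t" in k:r+=[proj("top",W(q,tF))-T(tu),proj("top",base(q,tP))-T(tp)]
    if "s" in k:r+=[proj("side",W(q,sF))-S(su),proj("side",base(q,sP))-S(sp)]
    return np.vstack(r)
for k in("ts","t","s"):
    r=least_squares(lambda q:res(q,k).ravel(),[.33,.22,.2,-.03],loss="soft_l1");print(k,r.x.round(4),np.abs(res(r.x,k)).mean(0))
    if k=="ts":print(res(r.x).round(1).tolist())
D=lambda u:np.array(u)/5+[315,215]
tip,j,e=[ray("top",D(u),.014) for u in((708,470),(632,290),(527,42))]
print(tip,j,e,np.linalg.norm(tip-j),np.linalg.norm(tip-e))
d=(e-tip)/np.linalg.norm(e-tip);mid=tip+d*.15;print("mid",mid,np.arctan2(d[1],d[0]), "side px",proj("side",[tip,mid,e]))
print(get_obs()["tool_rot"],ctrl.tip_reach)
from scipy.spatial.transform import Rotation as R
print(R.from_rotvec(get_obs()["tool_rot"]).as_matrix().round(3))
for n in (tip,mid):pass
E
```

```text
ts [ 0.5218  0.2407  0.345  -0.0466] [0.82560056 1.03049514]
[[-0.9, 0.6], [-2.3, 1.0], [-1.1, 1.1], [-0.2, 0.7], [0.1, 0.1], [-0.8, 0.6], [0.6, 1.0], [0.6, 0.9], [-0.5, 0.6], [-0.9, -0.1], [-0.7, 1.5], [-0.9, 1.0], [-1.4, 1.7], [0.2, 1.6], [-0.8, 0.3], [0.0, -2.2], [-2.0, -0.9], [0.4, -3.2], [-0.4, -1.4], [-1.7, -0.6], [-0.6, -1.2], [0.6, -1.9], [-0.3, 0.3], [-1.4, 0.1], [-0.8, 0.1], [-1.6, -0.1], [-0.7, -1.3], [0.5, -1.7], [-0.7, -1.1], [-0.9, -1.8]]
t [ 0.5235  0.2394  0.3441 -0.0455] [0.58440446 0.38156149]
s [ 0.5198  0.2428  0.3387 -0.0463] [0.6216752  0.71474503]
[ 0.35015153 -0.33749377  0.014     ] [ 0.43082209 -0.30547972  0.014     ] [ 0.54609258 -0.25959667  0.014     ] 0.08679077773904775 0.21085743039413268
mid [ 0.4895403  -0.28207924  0.014     ] 0.37839579990423877 side px [[447.95349092 165.17977987]
 [393.92492192 166.29255808]
 [371.84652302 166.74728715]]
[-5.71297576e-01 -3.08865608e+00  2.80367381e-03] 0.025
[[-0.934  0.358 -0.001]
 [ 0.358  0.934 -0.002]
 [ 0.    -0.002 -1.   ]]
```

Emit:
move_arm --deltas '[1,-0.378,-0.351,0,-42.6,1,-0.378,-0.351,0,-42.6,1,-0.378,-0.351,0,-42.6,1,-0.378,-0.351,0,-42.6,1,-0.378,-0.351,0,-42.6,1,-0.378,-0.351,0,-42.6,1,-0.378,-0.351,0,-42.6,1,-0.378,-0.351,0,-42.6,1,-0.378,-0.351,0,-42.6,1,-0.378,-0.351,0,-42.6]' --force 40

```text
t: 1.1
tool_pos: [0.4381, 0.1447, 0.2555]
tool_rot: [0.59, -3.085, 0.002]
contact_force: [0.7, -0.3, -0.8]
opening: 0.0856
```

```bash
cat >> h.py <<'E'
from scipy.spatial.transform import Rotation as R
def plan(x,y,z,yaw):  # tool-frame shift to world target, y axis at yaw+90deg
    o=get_obs();M=R.from_rotvec(o["tool_rot"]).as_matrix()
    a=np.arctan2(M[1,1],M[0,1]);t=np.degrees(a-(yaw+np.pi/2));t=(t+90)%180-90
    print("t",o["t"],"pos",o["tool_pos"].round(4),"F",o["contact_force"].round(1),"open",round(o["opening"],4),"shift",(M.T@(np.array([x,y,z])-o["tool_pos"])).round(4),"turn",round(t,1),"q",o["q"].round(2))
E
python3 -c "
from h import *
plan(.4895,-.2821,.12,.3784)"
```

```text
t 1.1 pos [0.4381 0.1447 0.2555] F [ 0.7 -0.3 -0.8] open 0.0856 shift [ 0.1095 -0.4155  0.1362] turn -0.0 q [ 0.16 -0.36  1.98 -0.    1.52 -1.79]
```

Emit:
move_arm --deltas '[1,0.11,-0.4155,0.136,0,1,0.11,-0.4155,0.136,0,1,0.11,-0.4155,0.136,0,1,0.11,-0.4155,0.136,0,1,0.11,-0.4155,0.136,0,1,0.11,-0.4155,0.136,0,1,0.11,-0.4155,0.136,0,1,0.11,-0.4155,0.136,0,1,0.11,-0.4155,0.136,0,1,0.11,-0.4155,0.136,0]'

```text
t: 2.1
tool_pos: [0.4876, -0.286, 0.1172]
tool_rot: [0.582, -3.083, -0.001]
contact_force: [-0.3, 0.6, 0.2]
opening: 0.0854
```

```bash
python3 -c "
from h import *
import cv2
plan(.4895,-.2821,.08,.3784)
a=get_image('side')[60:260,280:500,::-1]
cv2.imwrite('pics/s1.png',cv2.resize(a,None,fx=3,fy=3,interpolation=cv2.INTER_CUBIC))"
```

```text
t 2.1 pos [ 0.4876 -0.286   0.1172] F [-0.3  0.6  0.2] open 0.0854 shift [-0.0034  0.0029  0.0372] turn -0.3 q [-0.66  0.04  1.87 -0.    1.24 -2.6 ]
```

View pics/s1.png

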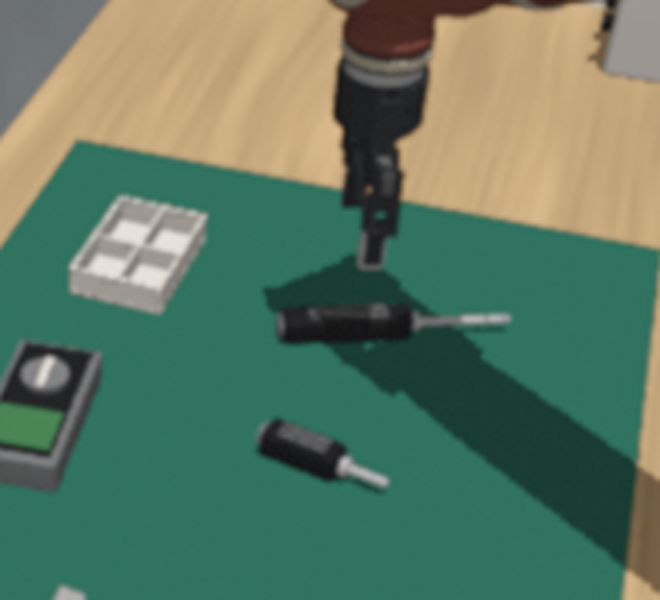

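Emit:
move_arm --deltas '[1,-0.003,0.003,0.03,-0.3,1,-0.003,0.003,0.06,-0.3,1,-0.003,0.003,0.08,-0.3,1,-0.003,0.003,0.088,-0.3,1,-0.003,0.003,0.09,-0.3,1,-0.003,0.003,0.09,-0.3]'

```text
t: 2.75
tool_pos: [0.4898, -0.2801, 0.0289]
tool_rot: [0.593, -3.082, -0.001]
contact_force: [0.7, 0.1, 0.2]
opening: 0.0853
```

```bash
python3 -c "
from h import *
plan(.4895,-.2821,.027,.3784)"
```

```text
t 2.75 pos [ 0.4898 -0.2801  0.0289] F [0.7 0.1 0.2] open 0.0853 shift [ 0.001  -0.0018  0.0019] turn 0.1 q [-0.65  0.16  1.9  -0.    1.08 -2.6 ]
```

Emit:
move_arm --deltas '[0,0.001,-0.002,0.002,0,-0.5,0.001,-0.002,0.002,0,-1,0.001,-0.002,0.002,0,-1,0.001,-0.002,0.002,0,-1,0.001,-0.002,0.002,0,-1,0.001,-0.002,0.002,0,-1,0.001,-0.002,0.002,0,-1,0.001,-0.002,0.002,0,-1,0.001,-0.002,0.002,0]' --force 40

```text
t: 3.65
tool_pos: [0.49, -0.2826, 0.0275]
tool_rot: [0.593, -3.083, 0.001]
contact_force: [-0.7, -0.1, 5.2]
opening: 0.0274
```

Emit:
move_arm --deltas '[-1,0,0,-0.02,0,-1,0,0,-0.06,0,-1,0,0,-0.1,0,-1,0,0,-0.15,0,-1,0,0,-0.2,0,-1,0,0,-0.23,0,-1,0,0,-0.24,0,-1,0,0,-0.24,0]'

```text
t: 4.45
tool_pos: [0.4907, -0.2826, 0.268]
tool_rot: [0.593, -3.084, 0.002]
contact_force: [0.4, 0.0, -0.9]
opening: 0.0275
```

```bash
python3 -c "
from h import *
plan(.523,.24,.27,.344)"
```

```text
t 4.45 pos [ 0.4907 -0.2826  0.268 ] F [ 0.4  0.  -0.9] open 0.0275 shift [-0.2238  0.4734 -0.0029] turn 2.1 q [-0.65 -0.09  1.74 -0.    1.5  -2.6 ]
```

Emit:
move_arm --deltas '[-1,-0.01,0.021,0,0,-1,-0.027,0.057,0,0,-1,-0.045,0.095,0,0,-1,-0.063,0.133,0,0,-1,-0.081,0.171,0,0,-1,-0.099,0.209,0,0,-1,-0.117,0.247,0,0,-1,-0.135,0.285,0,1,-1,-0.153,0.323,0,2,-1,-0.17,0.36,0,2]'

```text
t: 5.45
tool_pos: [0.5133, 0.1164, 0.2629]
tool_rot: [0.538, -3.088, 0.002]
contact_force: [-0.0, -0.0, -0.4]
opening: 0.0276
```

```bash
python3 -c "
from h import *
plan(.523,.24,.25,.344)"
```

```text
t 5.45 pos [0.5133 0.1164 0.2629] F [-0.  -0.  -0.4] open 0.0276 shift [-0.051   0.113   0.0126] turn 0.1 q [ 0.08 -0.18  1.83 -0.    1.51 -1.83]
```

Emit:
move_arm --deltas '[-1,-0.016,0.035,0.003,0,-1,-0.032,0.07,0.008,0,-1,-0.045,0.1,0.013,0,-1,-0.051,0.113,0.013,0,-1,-0.051,0.113,0.013,0,-1,-0.051,0.113,0.013,0]'

```text
t: 6.05
tool_pos: [0.5225, 0.2391, 0.2478]
tool_rot: [0.537, -3.085, 0.003]
contact_force: [0.4, -0.8, -0.5]
opening: 0.0273
```

```bash
python3 -c "
from h import *
import cv2
plan(.523,.24,.2,.344)
a=get_image('side')[180:380,230:470,::-1]
b=get_image('top')[170:330,140:300,::-1]
cv2.imwrite('pics/s2.png',cv2.resize(a,None,fx=3.3,fy=3,interpolation=cv2.INTER_CUBIC)) if 0 else cv2.imwrite('pics/s2.png',cv2.resize(a,None,fx=3,fy=3,interpolation=cv2.INTER_CUBIC))
cv2.imwrite('pics/t2.png',cv2.resize(b,None,fx=3.75,fy=3.75,interpolation=cv2.INTER_CUBIC))"
```

```text
t 6.05 pos [0.5225 0.2391 0.2478] F [ 0.4 -0.8 -0.5] open 0.0273 shift [-0.0013  0.0007  0.0477] turn 0.0 q [ 0.3  -0.05  1.73 -0.    1.47 -1.62]
```

View pics/s2.png

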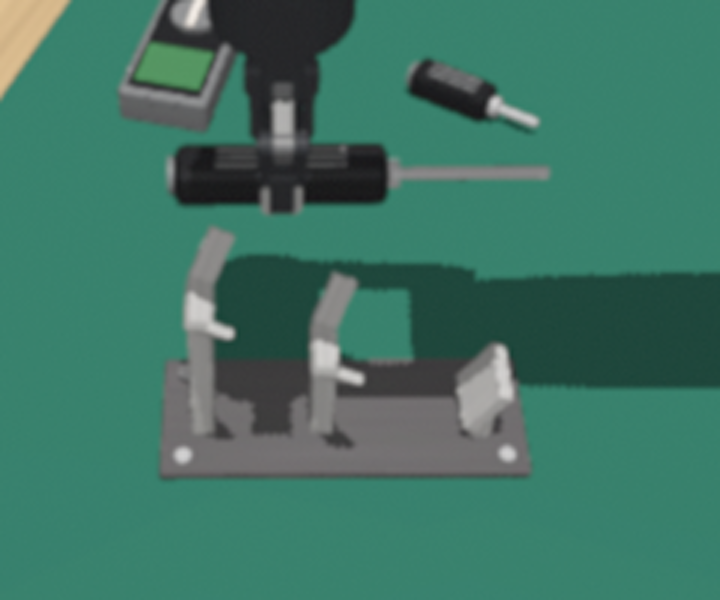

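View pics/t2.png

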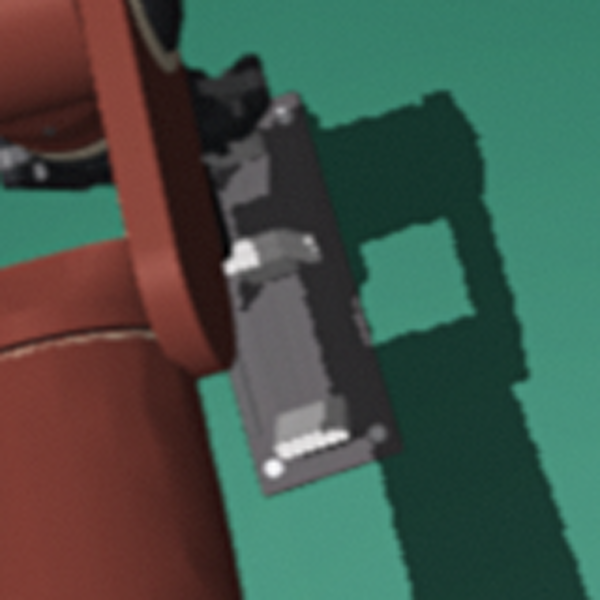

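Run:
```python
from h import *
m=np.array([.5225,.2391,.2478-.0135]);a=.344+.002;d=np.array([np.cos(a),np.sin(a),0])
print(proj("side",[m+.06*d,m-.06*d,m-.15*d]))
e,j,t=[ray("side",(230+u/3,180+v/3),m[2]) for u,v in((172,175),(388,174),(550,173))]
print(e,j,t,np.linalg.norm(e-t));d2=(e-t)/np.linalg.norm(e-t);print("mid est",(e-d2*.06),(t+d2*.15),np.arctan2(d2[1],d2[0]))
```

```text
[[286.2527526  237.42284399]
 [357.66337276 237.16290584]
 [410.93201689 236.96900538]]
[0.57645    0.26079813 0.2343    ] [0.46288112 0.21968787 0.2343    ] [0.37725161 0.18848536 0.2343    ] 0.21191775357764403
mid est [0.52005121 0.24032431 0.2343    ] [0.51824857 0.23966992 0.2343    ] 0.3482254973362469
```

```bash
python3 -c "
from h import *
plan(.525,.2415,.165,.344)"
```

```text
t 6.15 pos [0.523  0.2386 0.249 ] F [-0.3 -0.5 -1. ] open 0.0272 shift [-0.0036  0.002   0.0839] turn -0.0 q [ 0.3  -0.06  1.73 -0.    1.47 -1.62]
```

Emit:
move_arm --deltas '[-1,-0.003,0.002,0.02,0,-1,-0.003,0.002,0.04,0,-1,-0.003,0.002,0.06,0,-1,-0.003,0.002,0.075,0,-1,-0.003,0.002,0.084,0,-1,-0.003,0.002,0.084,0]' --force 20

```text
t: 6.75
tool_pos: [0.5238, 0.2405, 0.1635]
tool_rot: [0.534, -3.085, 0.003]
contact_force: [0.1, -1.0, -0.3]
opening: 0.0271
```

```bash
python3 -c "
from h import *
plan(.525,.2415,.15,.344)"
```

```text
t 6.75 pos [0.5238 0.2405 0.1635] F [ 0.1 -1.  -0.3] open 0.0271 shift [-0.0016  0.0005  0.0135] turn -0.1 q [ 0.3   0.02  1.81 -0.    1.33 -1.61]
```

Emit:
move_arm --deltas '[-1,-0.001,0.001,0.003,0,-1,-0.001,0.001,0.006,0,-1,-0.001,0.001,0.009,0,-1,-0.001,0.001,0.012,0,-1,-0.001,0.001,0.015,0,-1,-0.001,0.001,0.015,0]'

```text
t: 7.35
tool_pos: [0.5247, 0.242, 0.1513]
tool_rot: [0.534, -3.086, 0.003]
contact_force: [-6.7, -2.3, 9.4]
opening: 0.0275
```

```bash
python3 -c "
from h import *
import cv2
plan(.525,.2415,.13,.344)
a=get_image('side')[200:380,250:450,::-1]
cv2.imwrite('pics/s3.png',cv2.resize(a,None,fx=3,fy=3,interpolation=cv2.INTER_CUBIC))"
```

```text
t 7.35 pos [0.5247 0.242  0.1513] F [-6.7 -2.3  9.4] open 0.0275 shift [-0.0003 -0.0005  0.0213] turn -0.1 q [ 0.3   0.03  1.81 -0.    1.3  -1.61]
```

View pics/s3.png

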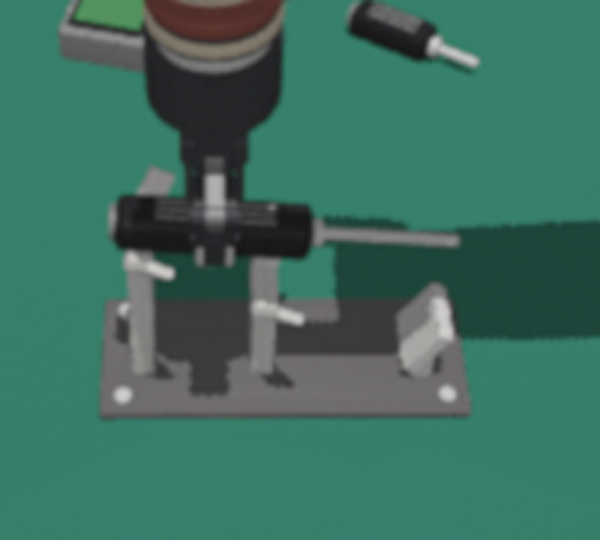

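Emit:
move_arm --deltas '[-1,0,0,0.003,0,-1,0,0,0.006,0,-1,0,0,0.009,0,-1,0,0,0.012,0,-1,0,0,0.014,0,-1,0,0,0.014,0]'

```text
t: 8.0
tool_pos: [0.5245, 0.242, 0.1396]
tool_rot: [0.535, -3.085, 0.004]
contact_force: [-9.0, -2.6, 9.1]
opening: 0.0276
```

```bash
python3 -c "
from h import *
plan(.525,.2415,.13,.344)"
```

```text
t 8.0 pos [0.5245 0.242  0.1396] F [-9.  -2.6  9.1] open 0.0276 shift [-0.0004 -0.0006  0.0096] turn -0.0 q [ 0.3   0.05  1.82 -0.    1.28 -1.61]
```

Emit:
move_arm --deltas '[-1,0,0,0.002,0,-1,0,0,0.004,0,-1,0,0,0.006,0,-1,0,0,0.008,0,-1,0,0,0.008,0]'

```text
t: 8.5
tool_pos: [0.5246, 0.242, 0.134]
tool_rot: [0.535, -3.086, 0.005]
contact_force: [-7.0, -2.6, 9.5]
opening: 0.0277
```

```bash
python3 -c "
from h import *
import cv2
plan(.525,.2415,.13,.344)
a=get_image('side')[200:380,250:450,::-1]
cv2.imwrite('pics/s4.png',cv2.resize(a,None,fx=3,fy=3,interpolation=cv2.INTER_CUBIC))"
```

```text
t 8.5 pos [0.5246 0.242  0.134 ] F [-7.  -2.6  9.5] open 0.0277 shift [-0.0003 -0.0006  0.004 ] turn -0.0 q [ 0.3   0.05  1.82 -0.    1.27 -1.61]
```

View pics/s4.png

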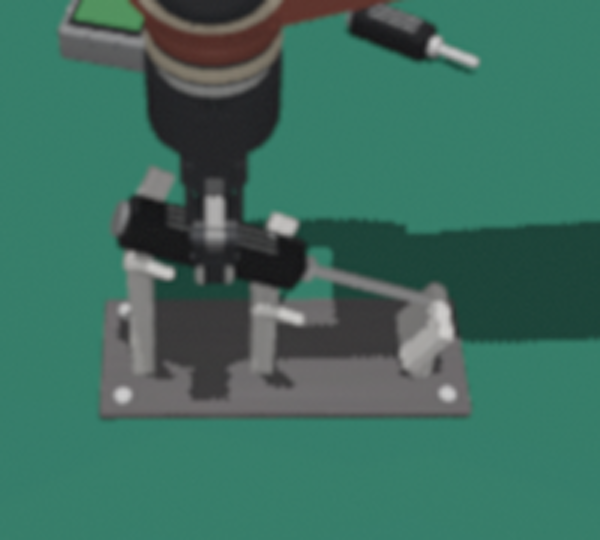

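```bash
cat > fit.py <<'E'
from h import *
from scipy.optimize import least_squares
def fit(e,t,f=3,o=(250,200)):
    uv=np.array([e,t])/f+np.array(o);a=.3387
    def pts(p):  # x,z mid in stand plane, angle, y
        L=np.array([.06,-.15]);x=p[0]+L*np.cos(p[2]);z=.115+p[1]+L*np.sin(p[2]);y=p[3]
        return np.c_[.5198+np.cos(a)*x-np.sin(a)*y,.2428+np.sin(a)*x+np.cos(a)*y,z]
    r=least_squares(lambda p:np.r_[(proj("side",pts(p))-uv).ravel(),p[3]*300],[0,.01,.4,0]).x
    th=np.degrees(r[2]);tip=np.array([r[0]-.15*np.cos(r[2]),r[1]-.15*np.sin(r[2])])
    print("mid x,z",r[:2].round(4),"deg",th.round(1),"y",r[3].round(4),"tip slope x,z",(tip@[.866,.5]).round(4),(tip@[-.5,.866]).round(4))
E
python3 -c "
from fit import *
fit((122,217),(437,302))"
```

```text
mid x,z [-0.0006  0.0116] deg 22.4 y 0.0021 tip slope x,z -0.1434 0.0303
```

Emit:
move_arm --deltas '[-1,-0.001,0,0.001,0,-1,-0.002,0,0.002,0,-1,-0.002,0,0.003,0,-1,-0.002,0,0.004,0,-1,-0.002,0,0.005,0,-1,-0.002,0,0.005,0]'

```text
t: 9.15
tool_pos: [0.5255, 0.2424, 0.1309]
tool_rot: [0.536, -3.082, 0.006]
contact_force: [-11.7, -4.7, 9.8]
opening: 0.0272
```

```bash
python3 -c "
from h import *
plan(.525,.2415,.127,.344)"
```

```text
t 9.15 pos [0.5255 0.2424 0.1309] F [-11.7  -4.7   9.8] open 0.0272 shift [ 0.0007 -0.0007  0.0039] turn 0.0 q [ 0.3   0.06  1.82 -0.    1.27 -1.61]
```

Emit:
move_arm --deltas '[-1,0,0,0.002,0,-1,0,0,0.003,0,-1,0,0,0.004,0,-1,0,0,0.004,0]'

```text
t: 9.55
tool_pos: [0.5257, 0.2424, 0.1297]
tool_rot: [0.536, -3.082, 0.007]
contact_force: [-9.2, -3.4, 9.9]
opening: 0.0272
```

```bash
python3 -c "
from h import *
import cv2
plan(.525,.2415,.127,.344)
a=get_image('side')[200:380,250:450,::-1]
cv2.imwrite('pics/s5.png',cv2.resize(a,None,fx=3,fy=3,interpolation=cv2.INTER_CUBIC))"
```

```text
t 9.55 pos [0.5257 0.2424 0.1297] F [-9.2 -3.4  9.9] open 0.0272 shift [ 0.0009 -0.0007  0.0027] turn 0.0 q [ 0.3   0.06  1.82 -0.    1.27 -1.61]
```

View pics/s5.png

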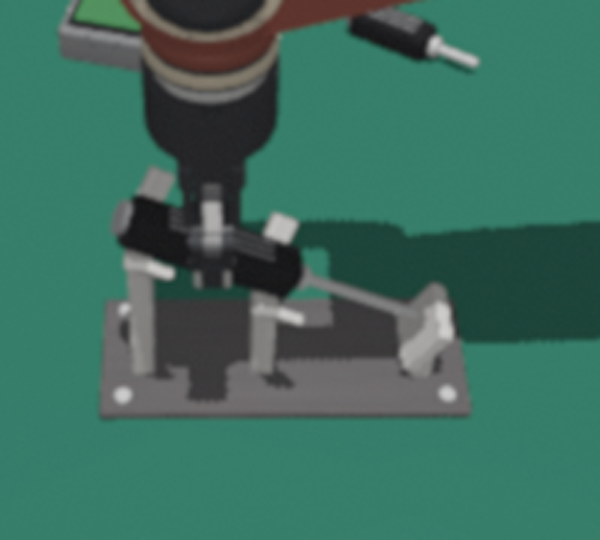

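Emit:
move_arm --deltas '[-1,0,0,0.002,0,-1,0,0,0.004,0,-1,0,0,0.005,0,-1,0,0,0.005,0]'

```text
t: 10.0
tool_pos: [0.5259, 0.2425, 0.1278]
tool_rot: [0.537, -3.083, 0.008]
contact_force: [-9.7, -3.9, 12.2]
opening: 0.0269
```

```bash
python3 -c "
from fit import *
plan(.525,.2415,.125,.344)
fit((122,217),(428,317))"
```

```text
t 10.0 pos [0.5259 0.2425 0.1278] F [-9.7 -3.9 12.2] open 0.0269 shift [ 0.0012 -0.0006  0.0029] turn 0.0 q [ 0.3   0.07  1.82 -0.    1.27 -1.61]
mid x,z [0.0004 0.0081] deg 26.3 y 0.0031 tip slope x,z -0.1453 0.0166
```

Emit:
move_arm --deltas '[-1,0,0,0.002,0,-1,0,0,0.004,0,-1,0,0,0.005,0,-1,0,0,0.005,0]'

```text
t: 10.4
tool_pos: [0.5261, 0.2426, 0.1277]
tool_rot: [0.537, -3.082, 0.009]
contact_force: [-15.1, -5.4, 21.5]
opening: 0.0274
```

```bash
python3 -c "
from h import *
import cv2
plan(.525,.2415,.125,.344)
a=get_image('side')[200:380,250:450,::-1]
cv2.imwrite('pics/s6.png',cv2.resize(a,None,fx=4,fy=3.3,interpolation=cv2.INTER_CUBIC) if 0 else cv2.resize(a,None,fx=3,fy=3,interpolation=cv2.INTER_CUBIC))
b=cv2.imread('pics/s5.png'); c=cv2.imread('pics/s6.png'); 
g=cv2.cvtColor(c,cv2.COLOR_BGR2GRAY)"
```

```text
t 10.4 pos [0.5261 0.2426 0.1277] F [-15.1  -5.4  21.5] open 0.0274 shift [ 0.0013 -0.0006  0.0028] turn 0.1 q [ 0.31  0.07  1.82 -0.    1.27 -1.61]
```

View pics/s6.png

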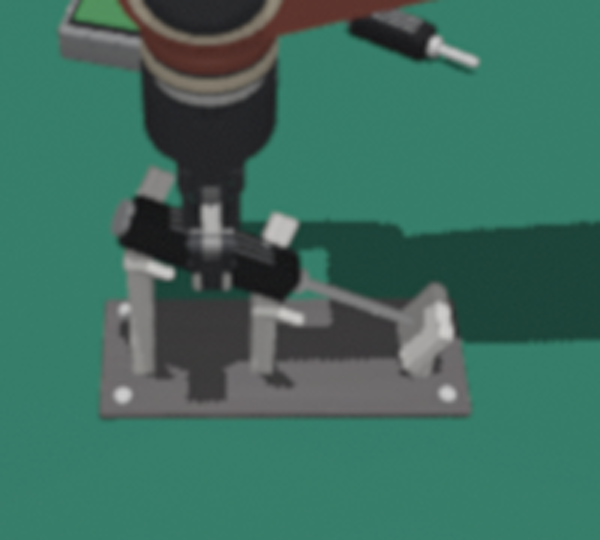

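Run:
```python
from h import *
a=.3387;L=np.array([.06,-.15])
for th in(27,30):
  for s in (0,.004):
    c,n=np.cos(np.radians(th)),np.sin(np.radians(th));x=(L+s)*c;z=.115+(L+s)*n
    p=np.c_[.5198+np.cos(a)*x,.2428+np.sin(a)*x,z];print(th,s,((proj("side",p)-[250,200])*3).round(0).tolist())
```

```text
27 0 [[127.0, 223.0], [421.0, 318.0]]
27 0.004 [[121.0, 222.0], [416.0, 317.0]]
30 0 [[130.0, 221.0], [414.0, 325.0]]
30 0.004 [[124.0, 218.0], [409.0, 323.0]]
```

Emit:
move_arm --deltas '[-0.3,0,0,-0.001,0,-0.2,0,0,-0.001,0,-0.1,0,0,-0.001,0,0.1,0,0,-0.001,0,0.4,0,0,-0.001,0,0.7,0,0,-0.001,0,1,0,0,-0.001,0,1,0,0,-0.001,0]'

```text
t: 11.25
tool_pos: [0.526, 0.2426, 0.1286]
tool_rot: [0.537, -3.082, 0.009]
contact_force: [-0.2, -0.5, 0.2]
opening: 0.0857
```

Released; retreat upward, then check.

Emit:
move_arm --deltas '[1,0,0,-0.01,0,1,0,0,-0.03,0,1,0,0,-0.07,0,1,0,0,-0.11,0,1,0,0,-0.15,0,1,0,0,-0.18,0,1,0,0,-0.2,0,1,0,0,-0.2,0]'

```text
t: 12.05
tool_pos: [0.5299, 0.2446, 0.334]
tool_rot: [0.539, -3.09, 0.007]
contact_force: [0.3, 0.2, 0.5]
opening: 0.0853
```

```bash
python3 -c "
from h import *
import cv2
plan(.525,.2415,.125,.344)
a=get_image('side')[200:380,250:450,::-1]
cv2.imwrite('pics/s7.png',cv2.resize(a,None,fx=3,fy=3,interpolation=cv2.INTER_CUBIC))"
```

```text
t 12.05 pos [0.5299 0.2446 0.334 ] F [0.3 0.2 0.5] open 0.0853 shift [ 0.0045 -0.0005  0.2091] turn 0.1 q [ 0.31 -0.08  1.61 -0.    1.61 -1.61]
```

View pics/s7.png

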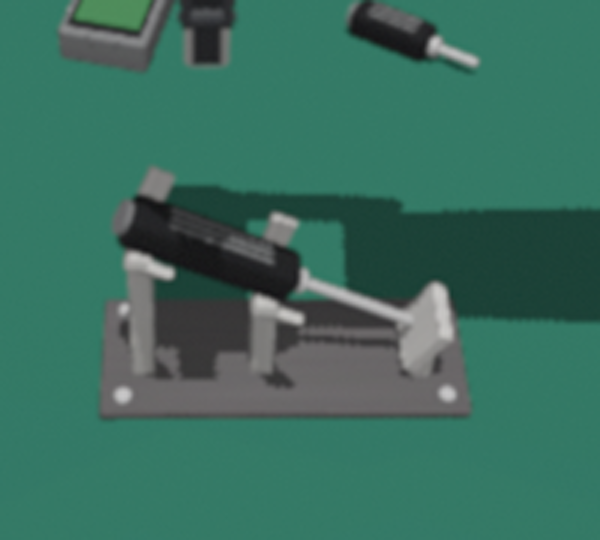

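The last picture shows the driver in both notches. The handle end is at crop pixel (122,217) and the tip at about (410,322). The model for a 30° seating 4 mm uphill predicts (124,218) and (409,323). The gripper is clear.

```bash
python3 -c "
from station import *
print(order.finish_job(),get_obs()['t'])"
```

```text
the job is handed in; nothing more can be done
the job is handed in; nothing more can be done
```

The long screwdriver is in the stand's cradle, blade pointing down the slope and handle in both notches. The job was handed in at about 12 s of the 32 s allowed.

**How it was done:** I gripped the long screwdriver at mid-handle and carried it level over the stand. Then I lowered it at 20 N grip so that the uphill notch turned it in the pads to the slope angle. The wrist force rose to about 22 N upward once both notches carried it, and I then released it and backed off upward.

**Last checks:**
- **Seating:** the last side picture matches a 30° seating about 4 mm uphill of nominal to within 2 crop pixels. That leaves the blade's tip roughly 6 mm short of the end stop, not touching it.
- **Robot clear:** the gripper is open about 0.2 m above the stand, and the contact force is near zero.
- **Other objects:** the short screwdriver looks unmoved in the side pictures taken over the stand. The multimeter is only partly in the last picture, and the gripper never came near it.

**What disagreed:**
- **Stand position:** the two cameras differed by about 4 mm on where the stand is, so I aimed between them with a small uphill bias.
- **Handle height:** a side-view fit while lowering put the handle about 7 mm higher than the arm's own reading. I trusted the arm reading and the force.
- **Top view:** there was no clear top view after placing, as the arm had blocked that camera, so the final check rests on the side camera only.

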